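# Unstack the whetstones and set up the sharpening stand

### The job

Take the stack of whetstones apart: lay the small and the medium stone each flat and centred on the wooden holder of its own length, between the end cleats, and the large stone flat in the middle of the stand's base, between its four posts, all in line with what they lie on. Then fit the shelf board from under the stones onto the stand, so that all four corner holes drop over the pins and it sits down level on the posts above the large stone, and stand the oil tin upright in the middle of the shelf. Do not tip over any stone or the tin, and leave the two chisels where they lie.

Things in the scene. Friction and masses are not known exactly. Their poses are not given: they have to be found in the camera images.
- stone_small: Loose plain grey whetstone, a flat block 80 long x 34 wide x 20 thick mm, about 0.12 kg, top of the stack, lying on the medium stone; origin at the centre of its underside, x along its length, y across its width, z up (either end and either face is the same). 
- stone_medium: Loose plain grey whetstone, a flat block 115 long x 44 wide x 22 thick mm, about 0.24 kg, second in the stack, lying on the large stone; origin at the centre of its underside, x along its length, y across its width, z up (either end and either face is the same). 
- stone_large: Loose plain grey whetstone, a flat block 146 long x 54 wide x 25 thick mm, about 0.42 kg, third in the stack, lying on the shelf board; origin at the centre of its underside, x along its length, y across its width, z up (either end and either face is the same). Stacked pieces lie nearly parallel.
- shelf: Loose wooden shelf board at the bottom of the stack, flat on the bench: 220 long x 64 wide x 16 mm thick, 0.14 kg, four 16 mm square through holes, one per corner, centred 96 mm from the middle lengthwise and 19 mm sideways. Origin at the centre of its underside; x along its length, y across, z up (either end is the same). Grip it across the width at mid-length.
- tin: Loose closed round aluminium oil tin standing upright, 44 mm diameter, 56 mm tall, with an 18 mm cap 6 mm high on top, about 0.12 kg; origin at the centre of its underside, z up.
- stand: Wooden stand fixed to the bench: base 236 x 84 x 18 mm; four posts (24 mm diameter, tops 60 mm above the bench) at 96 mm from the middle lengthwise, 19 mm sideways; on each a round-ended steel pin, 8 mm diameter, 24 mm tall. Origin: centre of the underside, x lengthwise, z up. Large stone's seat: base top, z 18 mm, 168 mm free between posts. Seated shelf's underside: z 60 mm.
- holder_medium: Wooden whetstone holder fixed to the bench, the longer of the two: a board 155 long x 56 wide x 12 mm thick with a dark cleat, 8 mm high and 12 mm long, across each end, 131 mm between the cleats; long sides open. Origin at the centre of its underside; the stone's seat is the board's top, 12 mm above it; x along its length, y across its width, z up.
- holder_small: Wooden whetstone holder fixed to the bench, the shorter of the two: a board 120 long x 46 wide x 12 mm thick with a dark cleat, 8 mm high and 12 mm long, across each end, 96 mm between the cleats; long sides open. Origin at the centre of its underside; the stone's seat is the board's top, 12 mm above it; x along its length, y across its width, z up.
- chisel_long: Bystander: loose carving chisel lying flat, 200 mm long, 17 mm high, dark wooden handle towards its -x and steel blade towards +x; origin on the bench under the handle's front part. To be left alone.
- chisel_short: Bystander: shorter loose chisel, 135 mm long, 17 mm high, same make and axes. To be left alone.
Not all that is in view belongs to the job. What is shaped like the holder_small but orange or purple is not meant.

How it is judged (in metres and radians):
At the end, for the whole second after the job is handed in: Small and medium stone flat on their own holders, within 12 mm in x and y and 0.2 rad; large stone flat on the stand's base within 15 mm and 0.2 rad; shelf level on the four posts within 8 mm and 0.1 rad; tin upright on the shelf within 15 mm of its middle; heights within 4 mm, all at rest (x of stone_small in the frame of holder_small between -0.012 and 0.012 m and y of stone_small in the frame of holder_small between -0.012 and 0.012 m and z of stone_small in the frame of holder_small between 0.008 and 0.016 m and angle between the x axis of stone_small and the x axis of holder_small, either way round below 0.2 rad and angle between each of stone_small, stone_medium, stone_large, shelf, tin's own z axis and vertical below 0.06 rad and linear speed of each of stone_small, stone_medium, stone_large, shelf, tin below 0.01 m/s and x of stone_medium in the frame of holder_medium between -0.012 and 0.012 m and y of stone_medium in the frame of holder_medium between -0.012 and 0.012 m and z of stone_medium in the frame of holder_medium between 0.008 and 0.016 m and angle between the x axis of stone_medium and the x axis of holder_medium, either way round below 0.2 rad and x of stone_large in the frame of stand between -0.015 and 0.015 m and y of stone_large in the frame of stand between -0.015 and 0.015 m and z of stone_large in the frame of stand between 0.014 and 0.022 m and angle between the x axis of stone_large and the x axis of stand, either way round below 0.2 rad and x of shelf in the frame of stand between -0.008 and 0.008 m and y of shelf in the frame of stand between -0.008 and 0.008 m and z of shelf in the frame of stand between 0.056 and 0.064 m and angle between the x axis of shelf and the x axis of stand, either way round below 0.1 rad and horizontal distance between tin and shelf below 0.015 m and z of tin in the frame of shelf between 0.012 and 0.02 m); the robot touches nothing.
It fails at once if a stone or the tin is tipped over (tilted by more than 0.8 rad) (angle between any of stone_small, stone_medium, stone_large, tin's own z axis and vertical above 0.8 rad).
It fails at once if a chisel is moved by more than 30 mm (distance of any of chisel_long, chisel_short from where it was at the start of the episode above 0.03 m).
It also fails if it takes over 131 s, if anything falls off the work surface, if the arm or the gripper's body presses on something with over 40 N, if the wrist force passes 120 N, or if a joint passes its speed limit or range.

### The arm

A 6-joint arm with a two-finger parallel gripper is mounted at the origin on the work surface. World frame = base frame: x ahead of the robot, y to its left, z up, the work surface at z = 0. Lengths are in mm, angles in degrees, forces in N, time in s.
With the tool pointing down it reaches from about 350 to 850 mm from the base axis. Payload 8.1 kg.
Tool frame: the origin (TCP) lies midway between the tips of the shut fingers; the grasp point (between the pads) lies 19 mm behind it; z points along the fingers, y is the line along which they close (so a half turn about z gives the same grasp; the last joint's range is limited). The gripper opens to 85 mm and grips with 20 to 120 N. Pads are 22 mm wide; open, the fingers measure 114 mm over their backs; the gripper's body (76 mm by 85 mm) begins 54 mm behind the grasp point. The pads swing forward as they close: fully open they stand 13 mm farther back than shut.
Start: joints at [-68.262, 7.471, 85.268, -0, 87.261, -4.893], TCP at [268.966, -536.342, 231.292] pointing down, gripper open.
Joint ranges: [-169.43, 169.43], [-51.17, 129.36], [1.28, 143.12], [-76.62, 256.62], [0, 156.53], [-152.29, 152.29]. Speed limits (degrees/s): [136.94, 136.94, 159.86, 180, 180, 180].

### API

Orientations are given as [roll, pitch, yaw] about the fixed x, y, z axes, in that order (R = Rz(yaw) Ry(pitch) Rx(roll)).
In Python, from bench import r, optics, workorder gives the robot as it stands.
- The arm moves only by the shell command python3 -m handwheel [FORCE], which reads ROWS from standard input. ROWS is a JSON list of rows, 1 to 8 of them, each written [[rx, ry, rz], [dx, dy, dz], opening]: a rotation vector rx, ry, rz in fractions of the full range, 1 being pi/2 rad, then dx, dy, dz in normalised numbers (1 is 0.6 m), then the finger opening in mm; each row is the pose to reach, as a shift and turn from the pose commanded when the command began, along the tool's axes at that moment; what a row does not reach only later rows make up. A row lasts 1/8 s, in which the tool goes at most 62.5 mm and 10.7 degrees, less where a joint would pass 70% of its speed; a pose out of reach is approached as far as the arm can. The fingers move at their own pace and stop on an object; FORCE is the grip in N (left out, the last holds). Time passes only in rows, so rows that do not move let the fingers close. It prints the time, the measured TCP pose, the force, the opening and the grip force at its end. A shift or turn number past 1, either way, is cut back to 1. Input that does not fit is refused with a message, and nothing moves.
- r.sense(): the state, without advancing time (a new reading comes with each control period).
- optics.snapshot(name): name is "side" or "top"; returns a dict with "pixels" (384x512x3 uint8, blue, green, red), "fx", "fy", "cx", "cy" (pixels), "D" ([k1, k2, p1, p2, k3] as OpenCV has them; the pictures are not rectified), "pose" (4x4, takes a point from camera to world coordinates). Camera axes: x right, y up, looking along -z (the intrinsics and any distortion apply to the point x, -y, -z); pixel columns grow to the right and rows downward; lengths in mm; the calibration is good to about 2 mm. A picture is of the moment at which its call begins. There is no depth.
- workorder.hand_in(): hands the job in; it is judged then, once.
The state is a dict: "time": time; "joint_pos": joint angles; "qd": joint speeds; "joint_efforts": joint torques, N m; "tool_pos": TCP position; "tcp_rot": TCP orientation; "ft_force": force on the tool from outside, world axes, zero at the start; "wrist_torque": the same for the moment, N m; "finger_gap": finger opening in mm; "grip_force": force on a finger pad.
Only numpy, scipy, OpenCV 4.12 (cv2) and the standard library are available. Lean on these libraries where they do the work, as an engineer would, in place of code of your own. Each camera call takes 0.05 s, during which the arm holds its last target. There are 200 camera calls.

## Working session

There is one attempt and no reset: what is moved stays moved. The work goes in short steps, Python scripts to look and compute and a shell command to move; the robot and the scene stay as the last step left them, time stands still between calls to the robot, and variables do not carry over. Pictures are saved under pics/ and viewed, at most 16 in all, crops included, and the job is handed in when it is done.

```bash
mkdir -p pics; ls; python3 - <<'E'
from bench import r, optics, workorder
import cv2,json,numpy as np
for n in("side","top"):
    s=optics.snapshot(n); cv2.imwrite(f"pics/{n}0.png",s["pixels"]); print(n,s["fx"],s["fy"],s["cx"],s["cy"],s["D"],np.round(s["pose"],4).tolist())
print(r.sense())
E
```

```text
pics
side 473.9743640315937 473.9743640315937 258.995907384252 187.6241280307933 [-0.15923853  0.          0.          0.          0.        ] [[-0.766, 0.3537, -0.5368, -437.8641], [-0.6424, -0.3886, 0.6606, 1135.82], [0.0251, 0.8508, 0.5249, 913.879], [0.0, 0.0, 0.0, 1.0]]
top 348.92063224045324 348.92063224045324 259.2717344837624 191.58034600544966 [-0.07003371  0.          0.          0.          0.        ] [[0.0111, 0.993, -0.1177, 316.9371], [-0.9999, 0.0125, 0.0106, 61.9898], [0.012, 0.1176, 0.993, 936.4117], [0.0, 0.0, 0.0, 1.0]]
{'time': 0.1, 'joint_pos': array([-6.82602234e+01,  7.51264256e+00,  8.53254853e+01, -3.87502452e-04,
        8.72612423e+01, -4.89132863e+00]), 'qd': array([-0.02792673,  0.05502431, -0.04210162,  0.01213905, -0.04685699,
        0.01522712]), 'joint_efforts': array([ 2.36792606e-03, -5.70956004e+01, -5.01938725e+01, -8.54119207e-05,
        8.21267342e-03, -2.54618470e-05]), 'tool_pos': array([ 268.78977288, -535.85093807,  230.30648499]), 'tcp_rot': array([-1.79900959e+02, -8.08728268e-03,  2.66311171e+01]), 'ft_force': array([0.74185302, 0.60708032, 0.18139641]), 'wrist_torque': array([-0.00240364, -0.02613767,  0.03115395]), 'grip_force': 0.0, 'finger_gap': 85.25880135715832}
```

View pics/top0.png

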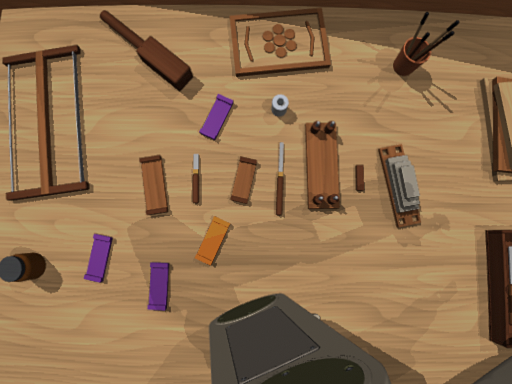

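View pics/side0.png

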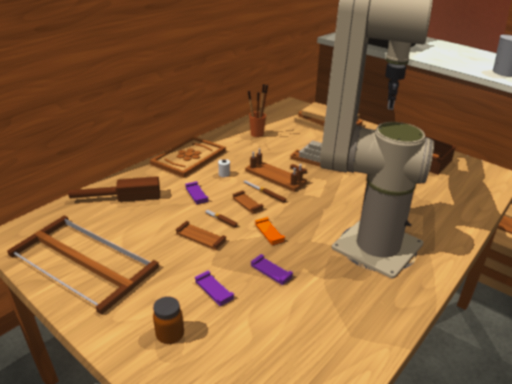

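The top view has the medium holder at (153,185), small holder (244,180), stand (323,166), stack (402,187), tin (280,104) and chisels (281,180) and (196,180). The side view confirms this layout, but the arm partly hides the stack.

```bash
cat > h.py <<'E'
from bench import r, optics, workorder
import cv2, numpy as np
def p2w(s,uv,z):
    K=np.array([[s["fx"],0,s["cx"]],[0,s["fy"],s["cy"]],[0,0,1.]])
    n=cv2.undistortPoints(np.array(uv,float).reshape(-1,1,2),K,np.array(s["D"],float)).reshape(-1,2)
    d=np.c_[n[:,0],-n[:,1],-np.ones(len(n))]@s["pose"][:3,:3].T; o=s["pose"][:3,3]
    return (o+d*((z-o[2])/d[:,2])[:,None])[:,:2]
def w2p(s,P):
    K=np.array([[s["fx"],0,s["cx"]],[0,s["fy"],s["cy"]],[0,0,1.]])
    c=(np.atleast_2d(P).astype(float)-s["pose"][:3,3])@s["pose"][:3,:3]
    return cv2.projectPoints(c*[1,-1,-1],np.zeros(3),np.zeros(3),K,np.array(s["D"],float))[0].reshape(-1,2)
def rectify(s,z,x0,x1,y0,y1,k=2):
    "bird's-eye picture of plane z, k px/mm; row0 = x1, col0 = y1"
    X,Y=np.meshgrid(np.arange(x1,x0,-1/k),np.arange(y1,y0,-1/k),indexing='ij')
    uv=w2p(s,np.c_[X.ravel(),Y.ravel(),np.full(X.size,z)]).astype(np.float32).reshape(*X.shape,2)
    return cv2.remap(s["pixels"],uv[...,0],uv[...,1],cv2.INTER_CUBIC)
def to_tool(target,yaw=None):
    "shift of TCP to target (world mm), and turn about tool z (deg), in tool axes"
    from scipy.spatial.transform import Rotation as R
    q=r.sense(); Rt=R.from_euler('xyz',q["tcp_rot"],degrees=True)
    d=Rt.inv().apply(np.array(target)-q["tool_pos"])
    rv=None
    if yaw is not None: rv=(Rt.inv()*R.from_euler('xyz',[180,0,yaw],degrees=True)).as_rotvec(degrees=True)
    return np.round(d,1),None if rv is None else np.round(rv,1)
E
python3 - <<'E'
from h import *
s=optics.snapshot("top"); im=s["pixels"]
cv2.imwrite("pics/c1.png",cv2.resize(im[130:240,290:440],None,fx=5,fy=5,interpolation=cv2.INTER_CUBIC))
cv2.imwrite("pics/c2.png",cv2.resize(im[85:225,130:310],None,fx=4,fy=4,interpolation=cv2.INTER_CUBIC))
E
```

```text
(no output)
```

View pics/c1.png

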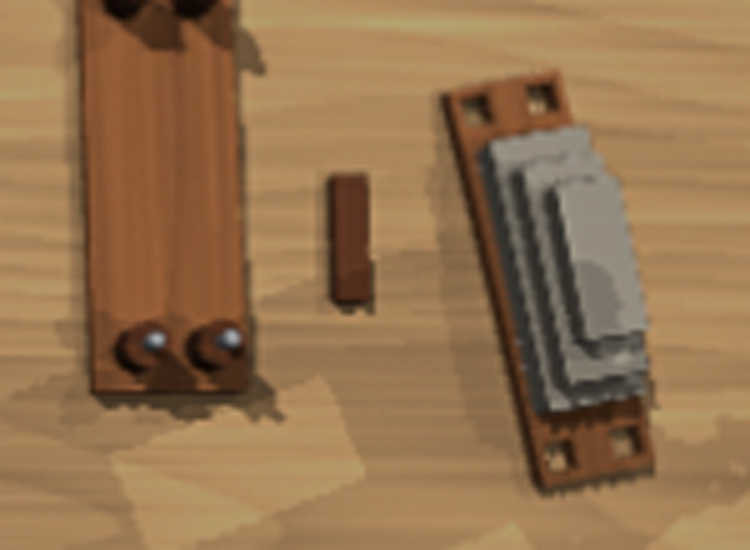

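View pics/c2.png

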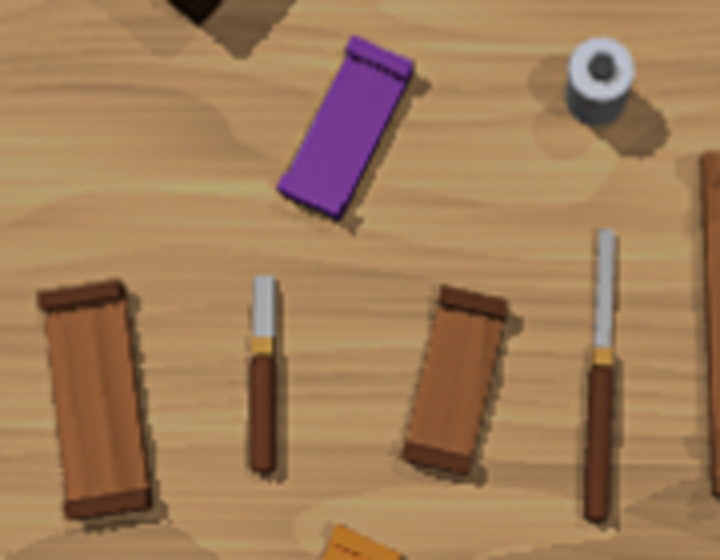

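The crops are clear: the shelf's four corner holes are visible, the stones are stepped on top of it, and pin tips show at crop-1 (155,340) and (228,338). Next I measure with masks and picked corners.

```bash
python3 - <<'E'
from h import *
s=optics.snapshot("top"); im=s["pixels"]
hsv=cv2.cvtColor(im,cv2.COLOR_BGR2HSV)
for n,(u,v) in dict(bench=(225,150),hm=(154,185),hs=(244,180),cleat=(245,159),stand=(323,166),shelf=(388,165)).items(): print(n,hsv[v,u],im[v,u])
def rect(z,c,w,k=4):
    R=rectify(s,z,c[0]-w,c[0]+w,c[1]-w,c[1]+w,k); h=cv2.cvtColor(R,cv2.COLOR_BGR2HSV).astype(int)
    b,g,rr=[R[...,i].astype(int) for i in range(3)]
    m=((rr-b>25)&(rr<190)&(g*100<rr*72)).astype(np.uint8)
    m=cv2.morphologyEx(m,cv2.MORPH_OPEN,np.ones((7,7)))
    cs=cv2.findContours(m,0,1)[0]; ct=max(cs,key=cv2.contourArea)
    (x,y),(a,bb),t=cv2.minAreaRect(ct); q=cv2.boxPoints(((x,y),(a,bb),t))/k
    W=np.c_[c[0]+w-q[:,1],c[1]+w-q[:,0]]
    e=W[1]-W[0],W[2]-W[1]; L=max(e,key=np.linalg.norm); yaw=np.degrees(np.arctan2(L[1],L[0]))
    return np.round(W.mean(0),1),round(float((yaw+90)%180-90),1),np.round(sorted(map(np.linalg.norm,e)),1)
for n,z,uv,w in (("hm",16,(153,185),110),("hs",16,(244,180),90),("stand",18,(323,166),150),("shelf",16,(400,187),150)):
    print(n,rect(z,p2w(s,[uv],z)[0],w))
def f(P,z,o,k): return p2w(s,(np.array(P,float)+.5)/k-.5+o,z)
def quad(n,P,z,o=(290,130),k=5):
    W=f(P,z,o,k); c=W.mean(0); L=(W[0]+W[1]-W[2]-W[3])/2; B=(W[0]-W[1]+W[3]-W[2])/2
    print(n,c.round(1),np.degrees(np.arctan2(L[1],L[0])).round(1),np.linalg.norm(L).round(1),np.linalg.norm(B).round(1))
quad("small",[(553,182),(613,177),(648,330),(583,342)],83)
quad("medium",[(523,168),(600,152),(650,370),(572,382)],63)
quad("large",[(485,143),(588,126),(648,398),(545,412)],41)
quad("shelf",[(443,95),(560,70),(655,472),(540,487)],16)
quad("holes",[(476,109),(542,99),(625,441),(557,456)],16)
print("pins",f([(155,340),(228,338)],84,(290,130),5).round(1))
print("tin",f([(600,70)],56,(130,85),4),f([(601,67)],62,(130,85),4))
quad("hm",[(38,292),(122,281),(151,490),(65,503)],20,(130,85),4)
quad("hs",[(442,287),(508,301),(470,460),(404,447)],20,(130,85),4)
E
```

```text
bench [ 17 116 181] [ 99 145 181]
hm [ 12 160 148] [ 55  93 148]
hs [ 13 160 134] [ 50  85 134]
cleat [ 10 166  86] [30 48 86]
stand [ 12 161 139] [ 51  87 139]
shelf [21 32 55] [48 53 55]
hm (array([442.1, 335.7]), 9.9, array([ 61.2, 157.3]))
hs (array([457.8,  95. ]), -12.0, array([ 47.7, 122.5]))
stand (array([ 503. , -115.4]), 1.8, array([ 86.9, 240.6]))
shelf (array([ 449. , -326.3]), 11.9, array([ 70.2, 222. ]))
small [ 449.5 -325.2] 9.7 80.6 33.1
medium [ 447.4 -327.1] 11.0 114.2 42.3
large [ 449.8 -326.2] 10.6 146.3 57.1
shelf [ 447.9 -327.4] 11.8 221.2 66.2
holes [ 450.2 -327.7] 11.6 191.8 38.3
pins [[ 404.9  -98.5]
 [ 406.4 -134.8]]
tin [[659.38684933   1.58840922]] [[659.12440894   1.34907562]]
hm [447.  335.2] 10.3 143.2 57.4
hs [461.6  94.1] -12.3 110.0 44.8
```

```bash
python3 -c "
from h import *
print(to_tool((449.5,-325.5,150),10))"
```

```text
(array([ 255.9, -107.1,   80.8]), array([-0.1,  0. , 16.6]))
```

The manual's scale: shifts go in shares of 0.6 m and turns go in shares of pi/2 rad. Converting my numbers, 256 mm / 600 = 0.4267, 225 mm / 600 = 0.375, 16.6 degrees / 90 = 0.1844.

```bash
echo '[[[0,0,0.0889],[0.1,-0.0417,0.0333],60],[[0,0,0.1844],[0.1917,-0.0833,0.0667],60],[[0,0,0.1844],[0.2833,-0.125,0.1],60],[[0,0,0.1844],[0.375,-0.1583,0.1333],60],[[0,0,0.1844],[0.4267,-0.1783,0.135],60],[[0,0,0.1844],[0.4267,-0.1783,0.135],60],[[0,0,0.1844],[0.4267,-0.1783,0.135],60]]' | python3 -m handwheel 40; python3 -c "
from h import *
print(to_tool((449.5,-325.5,67),10))
s=optics.snapshot('top');print(s['pixels'].shape);cv2.imwrite('pics/a1.png',np.hstack([cv2.resize(optics.snapshot(n)['pixels'][a:a+110,b:b+100],None,fx=4,fy=4,interpolation=cv2.INTER_CUBIC) for n,a,b in (('top',130,350),('side',90,270))]))"
```

```text
time: 1.08
tool_pos: [449.7, -326.2, 150.4]
tcp_rot: [180.0, 0.0, 10.1]
ft_force: [0.7, -0.5, -0.3]
finger_gap: 59.8
grip_force: 0.0
(array([-0. , -0.8, 83.4]), array([0. , 0. , 0.1]))
(384, 512, 3)
```

View pics/a1.png

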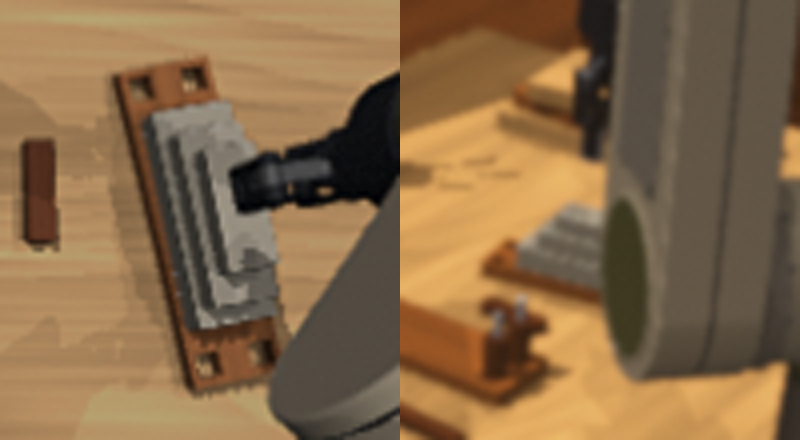

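The gripper hangs over the small stone (left crop, fingers at (265,185)), consistent with parallax. Descending and gripping.

Converted, 83 mm / 600 = 0.1383, 75 mm / 600 = 0.125.

```bash
echo '[[[0,0,0],[0,-0.0017,0.0667],60],[[0,0,0],[0,-0.0017,0.125],60],[[0,0,0],[0,-0.0017,0.1383],60],[[0,0,0],[0,-0.0017,0.1383],60],[[0,0,0],[0,-0.0017,0.1383],28],[[0,0,0],[0,-0.0017,0.1383],28],[[0,0,0],[0,-0.0017,0.1383],28],[[0,0,0],[0,-0.0017,0.1383],28]]' | python3 -m handwheel 40;echo '[[[0,0,0],[0,0,0],28],[[0,0,0],[0,0,0],28],[[0,0,0],[0,0,-0.025],28],[[0,0,0],[0,0,-0.1],28],[[0,0,0],[0,0,-0.1667],28],[[0,0,0],[0,0,-0.1833],28],[[0,0,0],[0,0,-0.1833],28]]' | python3 -m handwheel; python3 -c "
from h import *
print(to_tool((458,95,150),-12))"
```

```text
time: 2.22
tool_pos: [450.9, -326.2, 69.5]
tcp_rot: [179.8, -0.1, 10.0]
ft_force: [-1.4, -1.0, 6.8]
finger_gap: 33.2
grip_force: 41.7
time: 3.1
tool_pos: [450.0, -325.1, 178.0]
tcp_rot: [179.9, -0.1, 10.0]
ft_force: [0.1, -0.0, -1.8]
finger_gap: 33.0
grip_force: 40.9
(array([  81.1, -412.3,   27.6]), array([ 0.1, -0.1, 22. ]))
```

Converted, -412 mm / 600 = -0.6867, -385 mm / 600 = -0.6417, 22 degrees / 90 = 0.2444.

```bash
echo '[[[0,0,0.0556],[0.0183,-0.0917,0],28],[[0,0,0.1111],[0.0367,-0.1833,0],28],[[0,0,0.1667],[0.055,-0.275,0],28],[[0,0,0.2222],[0.0733,-0.3667,0],28],[[0,0,0.2444],[0.0917,-0.4583,0],28],[[0,0,0.2444],[0.11,-0.55,0],28],[[0,0,0.2444],[0.1283,-0.6417,0.0333],28],[[0,0,0.2444],[0.135,-0.6867,0.0467],28]]' | python3 -m handwheel;echo '[[[0,0,0],[0,0,0],28],[[0,0,0],[0,0,0],28]]' | python3 -m handwheel; python3 -c "
from h import *
print(to_tool((458,95,20),-12))
s=optics.snapshot('top');cv2.imwrite('pics/a2.png',cv2.resize(s['pixels'][130:240,170:320],None,fx=5,fy=5))"
```

```text
time: 4.1
tool_pos: [455.2, 97.3, 146.0]
tcp_rot: [179.9, 0.3, -11.8]
ft_force: [-0.2, -0.9, -1.5]
finger_gap: 32.8
grip_force: 40.9
time: 4.35
tool_pos: [456.9, 94.3, 148.2]
tcp_rot: [179.9, 0.1, -12.0]
ft_force: [-0.5, -0.4, -1.5]
finger_gap: 32.7
grip_force: 40.9
(array([  1.2,  -1. , 128.2]), array([0.1, 0.1, 0. ]))
```

View pics/a2.png

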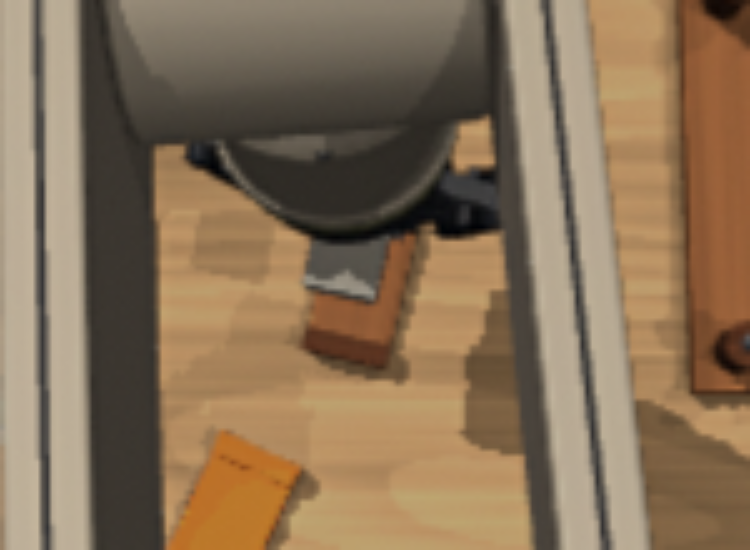

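The stone hangs level over the holder, with the stone end at (345,270). Lowering it.

Converted, 128 mm / 600 = 0.2133, 127 mm / 600 = 0.2117.

```bash
echo '[[[0,0,0],[0.0017,-0.0017,0.0833],28],[[0,0,0],[0.0017,-0.0017,0.1667],28],[[0,0,0],[0.0017,-0.0017,0.1967],28],[[0,0,0],[0.0017,-0.0017,0.2067],28],[[0,0,0],[0.0017,-0.0017,0.2117],28],[[0,0,0],[0.0017,-0.0017,0.2133],28],[[0,0,0],[0.0017,-0.0017,0.2133],28]]' | python3 -m handwheel
```

```text
time: 5.28
tool_pos: [459.7, 95.6, 22.2]
tcp_rot: [-180.0, -0.1, -12.0]
ft_force: [-0.3, -0.1, -1.6]
finger_gap: 32.9
grip_force: 40.9
```

Converted, 2 mm / 600 = 0.0033, 1 mm / 600 = 0.0017.

```bash
echo '[[[0,0,0],[0,0,0],28],[[0,0,0],[0,0,0.0017],28],[[0,0,0],[0,0,0.0033],28],[[0,0,0],[0,0,0.0033],28]]' | python3 -m handwheel; echo '[[[0,0,0],[0,0,0.0017],28],[[0,0,0],[0,0,0.0033],28],[[0,0,0],[0,0,0.0033],28]]' | python3 -m handwheel
```

```text
time: 5.78
tool_pos: [458.7, 95.6, 19.1]
tcp_rot: [180.0, 0.0, -12.0]
ft_force: [-0.6, 0.2, -1.4]
finger_gap: 33.2
grip_force: 40.9
time: 6.15
tool_pos: [458.9, 95.7, 18.5]
tcp_rot: [180.0, 0.0, -12.0]
ft_force: [-8.2, -0.6, 15.7]
finger_gap: 32.9
grip_force: 42.8
```

Contact at z 18.5. Releasing, lifting, and heading back to the stack for the medium stone.

Converted, -150 mm / 600 = -0.25, -130 mm / 600 = -0.2167.

```bash
echo '[[[0,0,0],[0,0,-0.0017],52],[[0,0,0],[0,0,-0.0017],52],[[0,0,0],[0,0,-0.0017],52],[[0,0,0],[0,0,-0.05],60],[[0,0,0],[0,0,-0.1333],70],[[0,0,0],[0,0,-0.2167],70],[[0,0,0],[0,0,-0.25],70],[[0,0,0],[0,0,-0.25],70]]' | python3 -m handwheel; python3 -c "
from h import *
print(to_tool((448.5,-326.5,130),10.5))"
```

```text
time: 7.15
tool_pos: [460.3, 95.8, 169.2]
tcp_rot: [-179.9, -0.2, -12.0]
ft_force: [0.0, 1.2, -0.5]
finger_gap: 69.9
grip_force: 0.0
(array([ 75.9, 415.6,  39. ]), array([ -0. ,  -0.2, -22.5]))
```

Converted, 415.5 mm / 600 = 0.6925, 405 mm / 600 = 0.675, -22.5 degrees / 90 = -0.25.

```bash
echo '[[[0,0,-0.0556],[0.0183,0.0967,0],70],[[0,0,-0.1111],[0.0367,0.1933,0],70],[[0,0,-0.1667],[0.055,0.29,0],70],[[0,0,-0.2222],[0.0733,0.3867,0],70],[[0,0,-0.25],[0.0917,0.4833,0],70],[[0,0,-0.25],[0.11,0.5833,0.0167],70],[[0,0,-0.25],[0.1267,0.675,0.05],70],[[0,0,-0.25],[0.1267,0.6925,0.065],70]]' | python3 -m handwheel;echo '[[[0,0,0],[0,0,0],70],[[0,0,0],[0,0,0],70]]' | python3 -m handwheel; python3 -c "
from h import *
s=optics.snapshot('top');a=cv2.resize(s['pixels'][130:240,190:340],None,fx=5,fy=5);b=cv2.resize(s['pixels'][130:230,360:430],None,fx=5,fy=5)
cv2.imwrite('pics/a3.png',cv2.resize(np.hstack([a[:500,150:550],b]),None,fx=1,fy=1))
print(to_tool((448.5,-326.5,46),10.5))"
```

```text
time: 8.15
tool_pos: [444.8, -328.5, 124.5]
tcp_rot: [-179.8, 0.2, 10.3]
ft_force: [0.8, 0.3, 0.5]
finger_gap: 70.2
grip_force: 0.0
time: 8.4
tool_pos: [447.2, -325.2, 128.1]
tcp_rot: [-179.9, 0.0, 10.6]
ft_force: [0.4, -0.3, 0.3]
finger_gap: 70.2
grip_force: 0.0
(array([ 0.7,  1.4, 82.6]), array([-0. , -0. ,  0.1]))
```

View pics/a3.png

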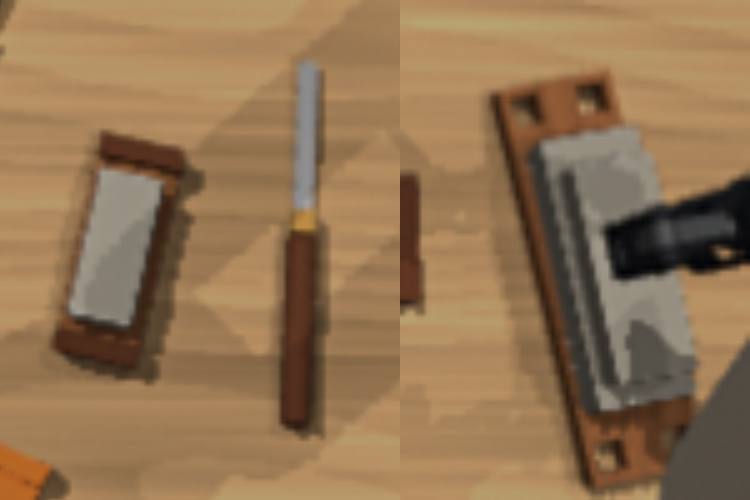

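The small stone lies between its cleats (stone centre about (115,245)), and the medium stone sits undisturbed under the fingers. Gripping it.

Converted, 83 mm / 600 = 0.1383, 75 mm / 600 = 0.125.

```bash
echo '[[[0,0,0],[0.0017,0.0017,0.0667],70],[[0,0,0],[0.0017,0.0017,0.125],70],[[0,0,0],[0.0017,0.0017,0.1383],70],[[0,0,0],[0.0017,0.0017,0.1383],70],[[0,0,0],[0.0017,0.0017,0.1383],38],[[0,0,0],[0.0017,0.0017,0.1383],38],[[0,0,0],[0.0017,0.0017,0.1383],38],[[0,0,0],[0.0017,0.0017,0.1383],38]]' | python3 -m handwheel 50;echo '[[[0,0,0],[0,0,0],38],[[0,0,0],[0,0,0],38],[[0,0,0],[0,0,-0.025],38],[[0,0,0],[0,0,-0.1],38],[[0,0,0],[0,0,-0.1667],38],[[0,0,0],[0,0,-0.2167],38],[[0,0,0],[0,0,-0.2167],38],[[0,0,0],[0,0,-0.2167],38]]' | python3 -m handwheel; python3 -c "
from h import *
print(to_tool((442.5,335.5,150),10))"
```

```text
time: 9.45
tool_pos: [449.6, -328.4, 47.6]
tcp_rot: [179.8, -0.1, 10.5]
ft_force: [0.6, 1.5, 6.2]
finger_gap: 42.9
grip_force: 52.7
time: 10.45
tool_pos: [447.6, -327.0, 174.1]
tcp_rot: [-179.9, 0.1, 10.5]
ft_force: [0.7, -0.4, -2.3]
finger_gap: 42.6
grip_force: 51.8
(array([ 116. , -652.2,   24.8]), array([-0.1,  0.1,  0.5]))
```

Converted, -448 mm / 600 = -0.7467, -392 mm / 600 = -0.6533.

```bash
echo '[[[0,0,0],[0.0167,-0.0933,0],38],[[0,0,0],[0.0333,-0.1867,0],38],[[0,0,0],[0.05,-0.28,0],38],[[0,0,0],[0.0667,-0.3733,0],38],[[0,0,0],[0.0833,-0.4667,0],38],[[0,0,0],[0.1,-0.56,0],38],[[0,0,0],[0.1167,-0.6533,0],38],[[0,0,0],[0.1333,-0.7467,0],38]]' | python3 -m handwheel;echo '[[[0,0,0],[0.0167,-0.0933,0],38],[[0,0,0],[0.0333,-0.1867,0],38],[[0,0,0],[0.05,-0.28,0],38],[[0,0,0],[0.06,-0.34,0.0333],38],[[0,0,0],[0.06,-0.34,0.0417],38],[[0,0,0],[0.06,-0.34,0.0417],38],[[0,0,0],[0.06,-0.34,0.0417],38]]' | python3 -m handwheel; python3 -c "
from h import *
print(to_tool((442.5,335.5,20),10))"
```

```text
time: 11.45
tool_pos: [443.4, 129.2, 173.1]
tcp_rot: [180.0, 0.2, 10.5]
ft_force: [0.6, 0.0, -2.1]
finger_gap: 42.5
grip_force: 52.0
time: 12.32
tool_pos: [443.2, 333.8, 150.1]
tcp_rot: [180.0, 0.0, 10.5]
ft_force: [0.2, -0.4, -1.7]
finger_gap: 42.8
grip_force: 52.2
(array([ -0.4,  -1.9, 130.1]), array([0. , 0. , 0.5]))
```

Converted, 130 mm / 600 = 0.2167, 129 mm / 600 = 0.215.

```bash
echo '[[[0,0,0],[0,-0.0033,0.0833],38],[[0,0,0],[0,-0.0033,0.1667],38],[[0,0,0],[0,-0.0033,0.2],38],[[0,0,0],[0,-0.0033,0.2133],38],[[0,0,0],[0,-0.0033,0.215],38],[[0,0,0],[0,-0.0033,0.2167],38],[[0,0,0],[0,-0.0033,0.2167],38],[[0,0,0],[0,-0.0033,0.2167],38]]' | python3 -m handwheel;echo '[[[0,0,0],[0,0,0.0017],38],[[0,0,0],[0,0,0.0017],38],[[0,0,0],[0,0,0.0017],38]]' | python3 -m handwheel
```

```text
time: 13.32
tool_pos: [443.1, 337.1, 21.0]
tcp_rot: [-180.0, -0.1, 10.5]
ft_force: [0.8, -0.7, -1.8]
finger_gap: 42.7
grip_force: 52.2
time: 13.7
tool_pos: [442.6, 336.8, 19.2]
tcp_rot: [180.0, 0.0, 10.5]
ft_force: [0.4, -0.3, -2.9]
finger_gap: 42.7
grip_force: 52.2
```

Converted, 1.5 mm / 600 = 0.0025, 1 mm / 600 = 0.0017.

```bash
echo '[[[0,0,0],[0,0.0008,0.0017],38],[[0,0,0],[0,0.0008,0.0025],38],[[0,0,0],[0,0.0008,0.0025],38]]' | python3 -m handwheel; echo '[[[0,0,0],[0,0,0.0017],38],[[0,0,0],[0,0,0.0025],38],[[0,0,0],[0,0,0.0025],38]]' | python3 -m handwheel
```

```text
time: 14.08
tool_pos: [442.9, 336.5, 18.7]
tcp_rot: [-180.0, -0.0, 10.5]
ft_force: [-5.1, -0.7, 5.9]
finger_gap: 42.5
grip_force: 53.2
time: 14.45
tool_pos: [442.9, 336.6, 18.6]
tcp_rot: [-180.0, 0.0, 10.5]
ft_force: [-11.2, -5.3, 21.0]
finger_gap: 42.9
grip_force: 55.0
```

Converted, -150 mm / 600 = -0.25, -130 mm / 600 = -0.2167.

```bash
echo '[[[0,0,0],[0,0,-0.0033],62],[[0,0,0],[0,0,-0.0033],62],[[0,0,0],[0,0,-0.0033],62],[[0,0,0],[0,0,-0.05],70],[[0,0,0],[0,0,-0.1333],80],[[0,0,0],[0,0,-0.2167],80],[[0,0,0],[0,0,-0.25],80],[[0,0,0],[0,0,-0.25],80]]' | python3 -m handwheel; python3 -c "
from h import *
print(to_tool((449,-326.5,130),10.7))"
```

```text
time: 15.45
tool_pos: [443.7, 336.8, 167.6]
tcp_rot: [-179.9, -0.2, 10.5]
ft_force: [-0.9, 0.2, 0.6]
finger_gap: 80.2
grip_force: 0.0
(array([-116.1,  653.2,   36.6]), array([-0.1, -0.2, -0.2]))
```

Back to the stack, then measure the placed stones and the large stone by mask.

Converted, 448 mm / 600 = 0.7467, 392 mm / 600 = 0.6533.

```bash
echo '[[[0,0,0],[-0.0167,0.0933,0],80],[[0,0,0],[-0.0333,0.1867,0],80],[[0,0,0],[-0.05,0.28,0],80],[[0,0,0],[-0.0667,0.3733,0],80],[[0,0,0],[-0.0833,0.4667,0],80],[[0,0,0],[-0.1,0.56,0],80],[[0,0,0],[-0.1167,0.6533,0],80],[[0,0,0],[-0.1333,0.7467,0],80]]' | python3 -m handwheel;echo '[[[0,0,0],[-0.0167,0.0933,0],80],[[0,0,0],[-0.0333,0.1867,0],80],[[0,0,0],[-0.05,0.28,0],80],[[0,0,0],[-0.06,0.3417,0.0333],80],[[0,0,0],[-0.06,0.3417,0.0617],80],[[0,0,0],[-0.06,0.3417,0.0617],80],[[0,0,0],[-0.06,0.3417,0.0617],80]]' | python3 -m handwheel; cat > m.py <<'E'
from h import *
def rect(s,z,c,w,col,k=4):
    R=rectify(s,z,c[0]-w,c[0]+w,c[1]-w,c[1]+w,k).astype(int); b,g,rr=R[...,0],R[...,1],R[...,2]
    m=((rr-b>25)&(rr<190)&(g*100<rr*72)) if col=="brown" else ((abs(rr-b)<25)&(rr>75))
    m=cv2.morphologyEx(m.astype(np.uint8),cv2.MORPH_OPEN,np.ones((9,9)))
    ct=max(cv2.findContours(m,0,1)[0],key=cv2.contourArea)
    (x,y),(a,bb),t=cv2.minAreaRect(ct); q=cv2.boxPoints(((x,y),(a,bb),t))/k
    W=np.c_[c[0]+w-q[:,1],c[1]+w-q[:,0]]
    e=W[1]-W[0],W[2]-W[1]; L=max(e,key=np.linalg.norm); yaw=np.degrees(np.arctan2(L[1],L[0]))
    return np.round(W.mean(0),1),round(float((yaw+90)%180-90),1),np.round(sorted(map(np.linalg.norm,e)),1)
E
python3 - <<'E'
from m import *
s=optics.snapshot("top")
print("small",rect(s,32,(458,95),70,"grey")); print("medium",rect(s,34,(442,336),80,"grey")); print("large",rect(s,41,(449,-326),100,"grey"))
print(to_tool((449,-326.5,22),10.7))
p=s['pixels'];cv2.imwrite('pics/a4.png',np.hstack([cv2.resize(p[a:a+80,b:b+50],None,fx=5,fy=5,interpolation=cv2.INTER_CUBIC) for a,b in((145,130),(140,220),(145,378))]))
E
```

```text
time: 16.45
tool_pos: [444.4, -120.1, 163.5]
tcp_rot: [-179.9, 0.2, 10.5]
ft_force: [1.0, 0.3, 0.3]
finger_gap: 80.1
grip_force: 0.0
time: 17.32
tool_pos: [448.0, -325.6, 128.7]
tcp_rot: [-179.9, 0.0, 10.6]
ft_force: [-0.4, 0.4, -0.7]
finger_gap: 80.0
grip_force: 0.0
small (array([456.3,  95.8], dtype=float32), -12.1, array([34.5, 80.1], dtype=float32))
medium (array([441.3, 335.5], dtype=float32), 10.5, array([ 44.4, 117. ], dtype=float32))
large (array([ 450.5, -325.6], dtype=float32), 10.8, array([ 54.1, 146.1], dtype=float32))
(array([  0.4,   0.6, 107.5]), array([-0. , -0. , -0.1]))
```

View pics/a4.png

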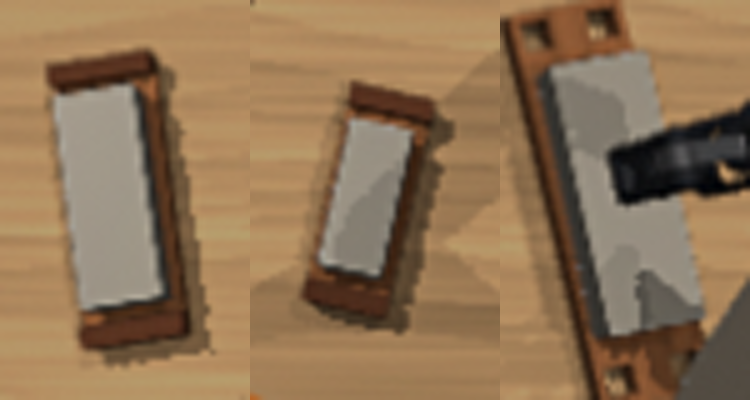

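Both stones are centred on their holders. The gaps at left and right in crops 1 and 2 match the parallax, and the offsets are under 3 mm. Now gripping the large stone, and I'll refine the stand pose from its pins in both views.

Converted, 109 mm / 600 = 0.1817, 95 mm / 600 = 0.1583.

```bash
echo '[[[0,0,0],[0.0017,0.0008,0.0833],80],[[0,0,0],[0.0017,0.0008,0.1583],80],[[0,0,0],[0.0017,0.0008,0.1817],80],[[0,0,0],[0.0017,0.0008,0.1817],80],[[0,0,0],[0.0017,0.0008,0.1817],48],[[0,0,0],[0.0017,0.0008,0.1817],48],[[0,0,0],[0.0017,0.0008,0.1817],48],[[0,0,0],[0.0017,0.0008,0.1817],48]]' | python3 -m handwheel 70;echo '[[[0,0,0],[0,0,0],48],[[0,0,0],[0,0,0],48],[[0,0,0],[0,0,-0.025],48],[[0,0,0],[0,0,-0.1],48],[[0,0,0],[0,0,-0.1833],48],[[0,0,0],[0,0,-0.25],48],[[0,0,0],[0,0,-0.2667],48],[[0,0,0],[0,0,-0.2667],48]]' | python3 -m handwheel; python3 - <<'E'
from m import *
s=optics.snapshot("top"); print("stand",rect(s,18,(502,-115),150,"brown")); print("shelf",rect(s,16,(449,-326),150,"brown"))
cv2.imwrite('pics/a5.png',np.hstack([cv2.resize(s['pixels'][110:220,295:350],None,fx=5,fy=5,interpolation=cv2.INTER_CUBIC),cv2.resize(optics.snapshot('side')['pixels'][140:195,240:315],None,fx=7,fy=10,interpolation=cv2.INTER_CUBIC)]))
E
```

```text
time: 18.38
tool_pos: [450.9, -328.5, 23.2]
tcp_rot: [179.8, -0.2, 10.5]
ft_force: [-0.5, 2.0, 6.6]
finger_gap: 52.4
grip_force: 75.1
time: 19.38
tool_pos: [449.2, -327.3, 180.4]
tcp_rot: [180.0, -0.0, 10.5]
ft_force: [-1.2, 0.3, -3.6]
finger_gap: 52.1
grip_force: 75.2
stand (array([ 503.1, -115.4], dtype=float32), 1.5, array([ 86.5, 240.4], dtype=float32))
shelf (array([ 449.1, -326.5], dtype=float32), 12.0, array([ 70.2, 221.8], dtype=float32))
```

View pics/a5.png

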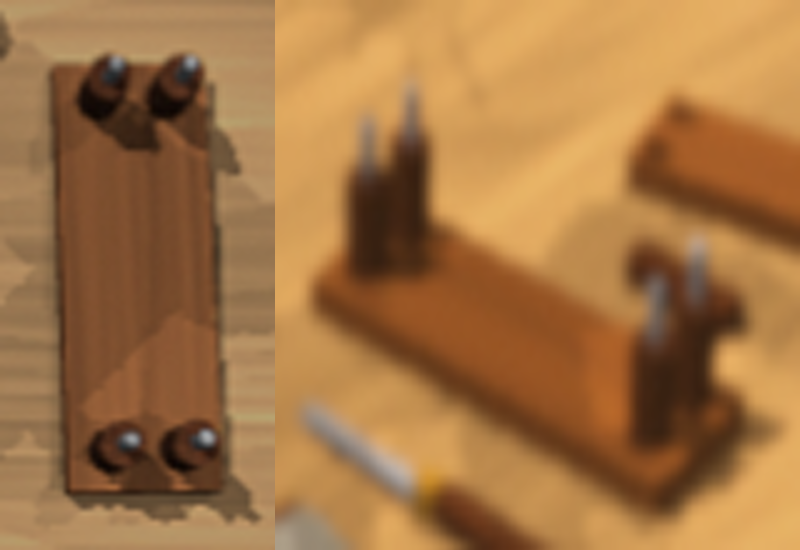

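All four pin tips show in the top crop at about (117,63), (192,63), (130,438) and (208,436). In the side crop they are at (368,118), (411,85), (657,275) and (697,240). Casting rays for both.

```bash
python3 - <<'E'
from m import *
s=optics.snapshot("top"); d=optics.snapshot("side")
def rep(n,W):
    c=W.mean(0); L=(W[0]+W[1]-W[2]-W[3])/2; B=(W[0]+W[2]-W[1]-W[3])/2
    print(n,W.round(1).tolist(),c.round(1),np.degrees(np.arctan2(L[1],L[0])).round(1),np.linalg.norm(L).round(1),np.linalg.norm(B).round(1))
rep("top",p2w(s,(np.array([(117,63),(192,63),(130,438),(208,436)])+.5)/5-.5+(295,110),83))
q=(np.array([(93,118),(136,85),(382,275),(422,240)],float)+.5)/(7,10)-.5+(240,140)
rep("side",p2w(d,q,84))
S=p2w(s,[(347,193)],0)
print(to_tool((501.5,-114.5,150),2))
E
```

```text
top [[597.4, -94.3], [598.2, -132.8], [406.0, -98.7], [407.5, -137.6]] [ 502.3 -115.8] 1.4 191.1 38.7
side [[597.2, -94.4], [597.8, -131.6], [407.7, -102.2], [407.9, -137.7]] [ 502.7 -116.5] 2.1 189.8 36.4
(array([  91.3, -198.3,   28.1]), array([-0.2,  0.2,  8.5]))
```

Converted, -197 mm / 600 = -0.3283, -150 mm / 600 = -0.25, -8.8 degrees / 90 = -0.0978.

```bash
echo '[[[0,0,-0.0556],[0.0383,-0.0833,0],48],[[0,0,-0.0978],[0.0767,-0.1667,0],48],[[0,0,-0.0978],[0.115,-0.25,0],48],[[0,0,-0.0978],[0.1525,-0.3283,0.0167],48],[[0,0,-0.0978],[0.1525,-0.3283,0.0467],48],[[0,0,-0.0978],[0.1525,-0.3283,0.0467],48],[[0,0,-0.0978],[0.1525,-0.3283,0.0467],48]]' | python3 -m handwheel; python3 -c "
from h import *
print(to_tool((502,-116,26),1.7))"
```

```text
time: 20.45
tool_pos: [502.7, -117.9, 152.0]
tcp_rot: [-180.0, 0.1, 19.3]
ft_force: [0.1, -0.6, -2.8]
finger_gap: 52.6
grip_force: 75.4
(array([ 1.00e-01, -1.90e+00,  1.26e+02]), array([-0. ,  0.1, 17.6]))
```

Converted, -1.5 mm / 600 = -0.0025, 17.6 degrees / 90 = 0.1956.

```bash
echo '[[[0,0,0.1],[0,-0.0025,0],48],[[0,0,0.1956],[0,-0.0025,0],48],[[0,0,0.1956],[0,-0.0025,0],48],[[0,0,0.1956],[0,-0.0025,0],48]]' | python3 -m handwheel; python3 -c "
from h import *
print(to_tool((502,-116,26),1.7))"
```

```text
time: 20.95
tool_pos: [502.7, -116.2, 152.7]
tcp_rot: [180.0, -0.0, 1.9]
ft_force: [-0.3, -0.5, -4.0]
finger_gap: 52.4
grip_force: 75.6
(array([ -0.8,  -0.2, 126.7]), array([ 0. , -0. ,  0.2]))
```

Converted, 126 mm / 600 = 0.21, 125 mm / 600 = 0.2083.

```bash
echo '[[[0,0,0],[-0.0008,0,0.0667],48],[[0,0,0],[-0.0008,0,0.125],48],[[0,0,0],[-0.0008,0,0.1667],48],[[0,0,0],[-0.0008,0,0.1967],48],[[0,0,0],[-0.0008,0,0.205],48],[[0,0,0],[-0.0008,0,0.2083],48],[[0,0,0],[-0.0008,0,0.21],48],[[0,0,0],[-0.0008,0,0.21],48]]' | python3 -m handwheel;echo '[[[0,0,0],[0,0,0.0017],48],[[0,0,0],[0,0,0.0033],48],[[0,0,0],[0,0,0.0033],48]]' | python3 -m handwheel
```

```text
time: 21.95
tool_pos: [502.8, -115.6, 27.1]
tcp_rot: [180.0, -0.1, 1.7]
ft_force: [-0.2, 0.4, -4.2]
finger_gap: 52.4
grip_force: 75.4
time: 22.32
tool_pos: [502.5, -115.5, 25.3]
tcp_rot: [180.0, -0.0, 1.7]
ft_force: [-3.6, 1.5, 5.2]
finger_gap: 52.5
grip_force: 76.5
```

Converted, -130 mm / 600 = -0.2167, -120 mm / 600 = -0.2.

```bash
echo '[[[0,0,0],[0,0,0],74],[[0,0,0],[0,0,-0.0017],74],[[0,0,0],[0,0,-0.0017],74],[[0,0,0],[0,0,-0.05],80],[[0,0,0],[0,0,-0.1333],85],[[0,0,0],[0,0,-0.2],85],[[0,0,0],[0,0,-0.2167],85],[[0,0,0],[0,0,-0.2167],85]]' | python3 -m handwheel; python3 - <<'E'
from m import *
print(to_tool((449.3,-326.8,120),11.7))
E
```

```text
time: 23.32
tool_pos: [502.5, -115.5, 154.6]
tcp_rot: [180.0, -0.1, 1.7]
ft_force: [0.3, 0.5, -1.1]
finger_gap: 84.8
grip_force: 0.0
(array([-59.6, 209.6,  34.6]), array([  0. ,  -0.1, -10. ]))
```

Converted, 209.6 mm / 600 = 0.3493, 156 mm / 600 = 0.26, -10 degrees / 90 = -0.1111.

```bash
echo '[[[0,0,-0.0556],[-0.025,0.0867,0],85],[[0,0,-0.1111],[-0.05,0.1733,0],85],[[0,0,-0.1111],[-0.075,0.26,0],85],[[0,0,-0.1111],[-0.0993,0.3493,0.0167],85],[[0,0,-0.1111],[-0.0993,0.3493,0.0575],85],[[0,0,-0.1111],[-0.0993,0.3493,0.0575],85],[[0,0,-0.1111],[-0.0993,0.3493,0.0575],85]]' | python3 -m handwheel; python3 - <<'E'
from m import *
s=optics.snapshot("top")
print("large",rect(s,43,(502,-116),100,"grey")); 
p=s['pixels'];cv2.imwrite('pics/a6.png',np.hstack([cv2.resize(p[a:a+110,b:b+75],None,fx=5,fy=5,interpolation=cv2.INTER_CUBIC) for a,b in((110,290),(135,365))]))
print(to_tool((449.3,-326.8,0),11.7))
E
```

```text
time: 24.2
tool_pos: [448.7, -325.8, 119.1]
tcp_rot: [-179.9, 0.1, 11.8]
ft_force: [1.4, 0.2, 0.2]
finger_gap: 84.9
grip_force: 0.0
large (array([ 503.2, -114.1], dtype=float32), 1.6, array([ 58.2, 148.3], dtype=float32))
(array([  0. ,   0.8, 119.9]), array([-0. ,  0. ,  0.1]))
```

View pics/a6.png

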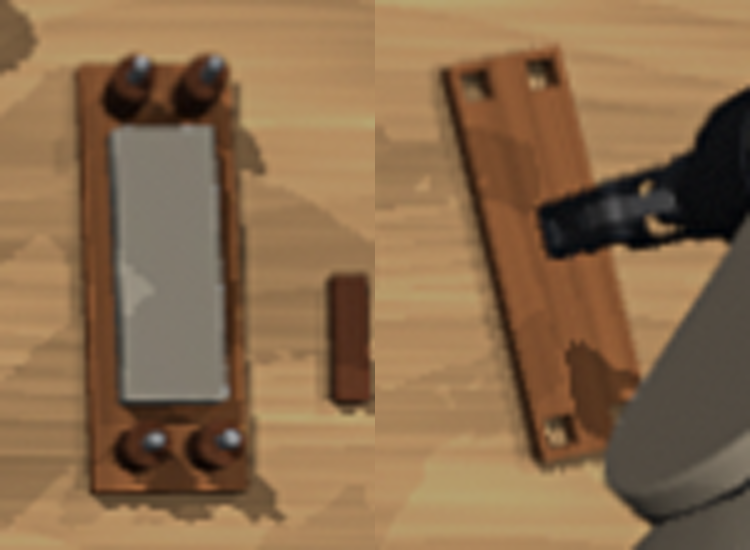

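The large stone lies centred between the four posts, centre (170,262). The shelf is clear, with holes at (476,85), (541,72) and (558,431). Computing its centre from the hole diagonal.

Converted, 119 mm / 600 = 0.1983, 118 mm / 600 = 0.1967.

```bash
python3 - <<'E'
from m import *
s=optics.snapshot("top")
H=p2w(s,(np.array([(476,84),(541,72),(558,431)],float)-(375,0)+.5)/5-.5+(365,135),14); print(H,(H[1]+H[2])/2,np.linalg.norm(H[0]-H[2]),np.degrees(np.arctan2(*(H[0]-H[2])[::-1])))
E
echo '[[[0,0,0],[0.0008,0.0008,0.0833],85],[[0,0,0],[0.0008,0.0008,0.1583],85],[[0,0,0],[0.0008,0.0008,0.1883],85],[[0,0,0],[0.0008,0.0008,0.1967],85],[[0,0,0],[0.0008,0.0008,0.1983],85],[[0,0,0],[0.0008,0.0008,0.1983],85]]' | python3 -m handwheel
```

```text
[[ 541.42593534 -290.5016655 ]
 [ 548.92900232 -327.38866236]
 [ 352.14148791 -329.39553827]] [ 450.53524511 -328.39210032] 193.23906275976236 11.611430728304747
time: 25.05
tool_pos: [450.7, -328.1, 2.7]
tcp_rot: [179.9, -0.1, 11.7]
ft_force: [0.1, -0.2, 0.6]
finger_gap: 85.1
grip_force: 0.0
```

Converted, 1.5 mm / 600 = 0.0025.

```bash
echo '[[[0,0,0],[0,0,0.0025],85],[[0,0,0],[0,0,0.0025],58],[[0,0,0],[0,0,0.0025],58],[[0,0,0],[0,0,0.0025],58],[[0,0,0],[0,0,0.0025],58],[[0,0,0],[0,0,0.0025],58],[[0,0,0],[0,0,0.0025],58]]' | python3 -m handwheel 60;echo '[[[0,0,0],[0,0,-0.0167],58],[[0,0,0],[0,0,-0.0833],58],[[0,0,0],[0,0,-0.1667],58],[[0,0,0],[0,0,-0.25],58],[[0,0,0],[0,0,-0.2667],58],[[0,0,0],[0,0,-0.2667],58],[[0,0,0],[0,0,-0.2667],58]]' | python3 -m handwheel; python3 - <<'E'
from m import *
print(to_tool((502,-115.7,150),1.7))
s=optics.snapshot("top"); cv2.imwrite('pics/a7.png',np.hstack([cv2.resize(s['pixels'][110:240,355:475],None,fx=4,fy=4,interpolation=cv2.INTER_CUBIC),cv2.resize(optics.snapshot('side')['pixels'][60:190,250:330],None,fx=4,fy=4)]))
E
```

```text
time: 25.92
tool_pos: [450.0, -327.7, 0.3]
tcp_rot: [179.9, -0.0, 11.7]
ft_force: [-1.5, 0.4, 6.9]
finger_gap: 62.3
grip_force: 66.4
time: 26.8
tool_pos: [448.4, -326.1, 156.9]
tcp_rot: [-179.8, 0.1, 11.7]
ft_force: [-0.3, 0.0, -2.2]
finger_gap: 62.4
grip_force: 66.5
(array([  95.3, -195.1,    7.3]), array([-0.2,  0.1, 10. ]))
```

View pics/a7.png

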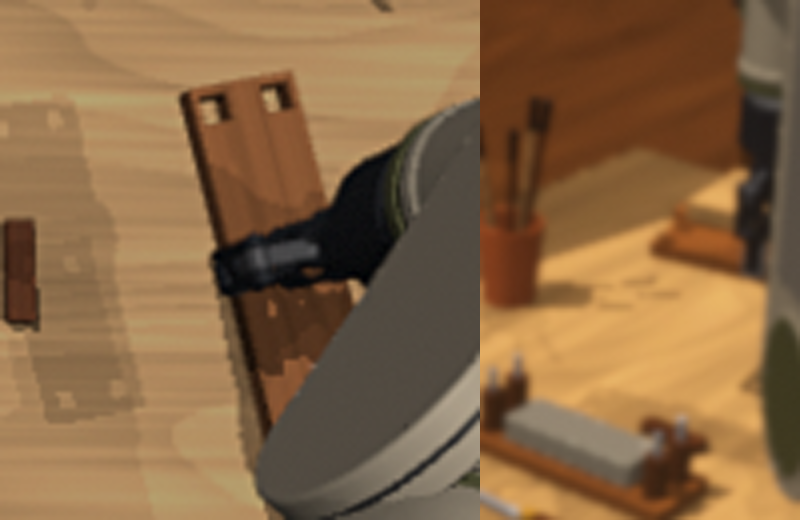

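The shelf hangs level in the grip. Carrying it above the stand.

Converted, -195 mm / 600 = -0.325, -147 mm / 600 = -0.245, 10 degrees / 90 = 0.1111.

```bash
echo '[[[0,0,0.0556],[0.04,-0.0817,0],58],[[0,0,0.1111],[0.08,-0.1633,0],58],[[0,0,0.1111],[0.12,-0.245,0],58],[[0,0,0.1111],[0.1583,-0.325,0],58],[[0,0,0.1111],[0.1583,-0.325,0],58],[[0,0,0.1111],[0.1583,-0.325,0.0333],58],[[0,0,0.1111],[0.1583,-0.325,0.0833],58],[[0,0,0.1111],[0.1583,-0.325,0.0833],58]]' | python3 -m handwheel; echo '[[[0,0,0],[0,0,0],58],[[0,0,0],[0,0,0],58]]' | python3 -m handwheel;python3 - <<'E'
from m import *
print(to_tool((502,-116.5,60),1.7))
s=optics.snapshot("top"); cv2.imwrite('pics/a8.png',np.hstack([cv2.resize(s['pixels'][100:220,290:360],None,fx=5,fy=5,interpolation=cv2.INTER_CUBIC),cv2.resize(optics.snapshot('side')['pixels'][110:195,235:315],None,fx=5,fy=600/85,interpolation=cv2.INTER_CUBIC)]))
E
```

```text
time: 27.9
tool_pos: [500.0, -116.7, 105.8]
tcp_rot: [-179.9, 0.4, 1.7]
ft_force: [0.1, 0.4, -1.4]
finger_gap: 62.1
grip_force: 66.5
time: 28.15
tool_pos: [503.7, -117.5, 110.7]
tcp_rot: [180.0, -0.1, 1.7]
ft_force: [1.0, -0.3, -1.8]
finger_gap: 62.3
grip_force: 66.5
(array([-1.8, -1.1, 50.7]), array([ 0. , -0.1,  0. ]))
```

View pics/a8.png

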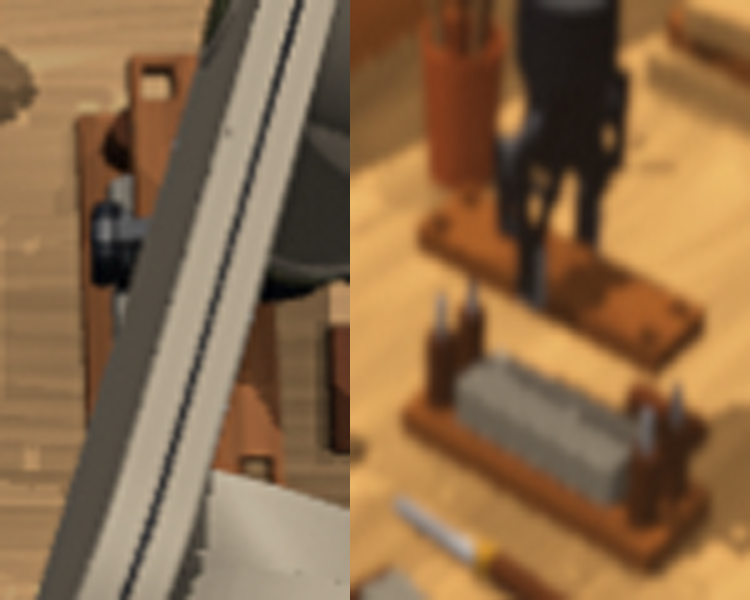

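In the top view two diagonal shelf holes show at (157,82) and (257,468). In the side view all four show at about (435,238), (470,198), (648,335) and (680,295). Computing the shelf centre against the pins.

```bash
python3 - <<'E'
from m import *
s=optics.snapshot("top"); d=optics.snapshot("side")
T=p2w(s,(np.array([(157,81),(257,467)],float)+.5)/5-.5+(290,100),124.5); print(T,T.mean(0))
D=p2w(d,(np.array([(85,238),(120,198),(298,335),(330,295)],float)+.5)/(5,600/85)-.5+(235,110),124.5); print(D,D.mean(0),r.sense()["tool_pos"])
E
```

```text
[[ 600.04304265  -94.26665103]
 [ 412.22430722 -139.43061009]] [ 506.13367493 -116.84863056]
[[ 592.93869549  -81.04836711]
 [ 605.17860078 -136.37356459]
 [ 409.91078183 -101.20191435]
 [ 418.88640364 -152.89088592]] [ 506.72862044 -117.87868299] [ 503.3378159  -117.0893313   110.11121807]
```

The manual's scale: shifts go in shares of 0.6 m and turns go in shares of pi/2 rad. Converting my numbers, 20 mm / 600 = 0.0333, 12 mm / 600 = 0.02.

```bash
echo '[[[0,0,0],[-0.0042,-0.0017,0],58],[[0,0,0],[-0.0042,-0.0017,0.02],58],[[0,0,0],[-0.0042,-0.0017,0.0333],58],[[0,0,0],[-0.0042,-0.0017,0.0333],58],[[0,0,0],[-0.0042,-0.0017,0.0333],58],[[0,0,0],[-0.0042,-0.0017,0.0333],58]]' | python3 -m handwheel;python3 - <<'E'
from m import *
print(r.sense()["tool_pos"],r.sense()["ft_force"])
s=optics.snapshot("top"); d=optics.snapshot('side')
cv2.imwrite('pics/a9.png',np.hstack([cv2.resize(s['pixels'][105:215,300:350],None,fx=5,fy=5,interpolation=cv2.INTER_CUBIC),cv2.resize(d['pixels'][135:190,245:312],None,fx=8,fy=10,interpolation=cv2.INTER_CUBIC)]))
E
```

```text
time: 29.1
tool_pos: [500.6, -116.0, 89.6]
tcp_rot: [180.0, -0.0, 1.7]
ft_force: [0.2, -0.1, -2.0]
finger_gap: 62.0
grip_force: 66.6
[ 500.60376933 -116.0248726    89.6067783 ] [ 0.18647677 -0.05253919 -1.9795951 ]
```

View pics/a9.png

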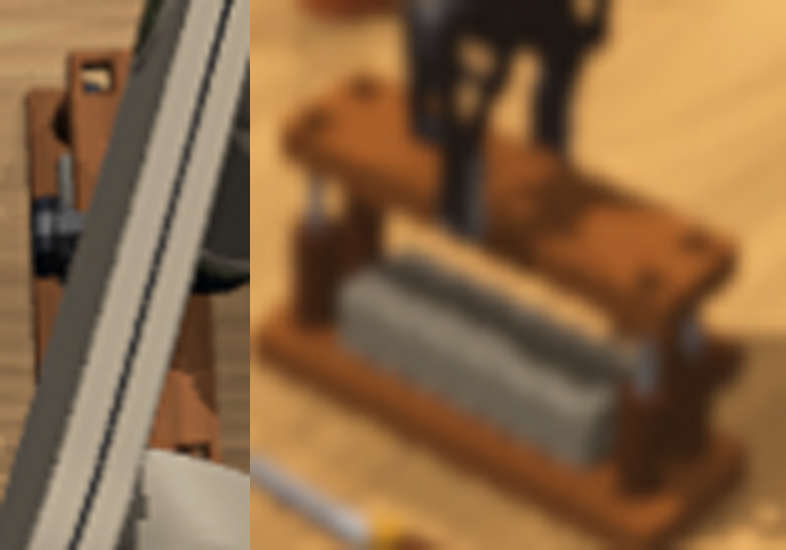

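In the top crop the pin tip is visible inside the hole at (97,86), with the hole centred near (97,79). In the side crop the holes are at about (366,88), (318,120), (693,243) and (650,280). Checking where perfectly aligned holes would project.

```bash
python3 - <<'E'
from m import *
s=optics.snapshot("top"); d=optics.snapshot('side')
t=np.radians(1.7); c=np.array([502.5,-116.1])
P=np.array([c+np.array([[np.cos(t),-np.sin(t)],[np.sin(t),np.cos(t)]])@v for v in((96,19),(96,-19),(-96,19),(-96,-19))])
P=np.c_[P,np.full(4,105.6)]
print((w2p(s,P)-(300,105)+.5)*5-.5); print((w2p(d,P)-(245,135)+.5)*(8,10)-.5+(250,0))
R=rectify(s,105.6,585,610,-110,-80,8).astype(int); b,g,rr=R[...,0],R[...,1],R[...,2]
m=((g*100>rr*74)).astype(np.uint8); n,l,st,ce=cv2.connectedComponentsWithStats(m)
for i in range(1,n):
    if st[i,4]>500: print(st[i],(610-st[i,1]/8,610-(st[i,1]+st[i,3])/8),(-80-st[i,0]/8,-80-(st[i,0]+st[i,2])/8))
E
```

```text
[[ 99.95425238  72.80663434]
 [175.9486279   72.17681825]
 [116.34257066 458.35118514]
 [194.55456061 456.96576765]]
[[315.90141449 116.83312386]
 [365.61603765  83.29717015]
 [649.87757343 276.17936622]
 [697.30755284 238.38455905]]
[ 197   43   43  157 3090] (np.float64(604.625), np.float64(585.0)) (np.float64(-104.625), np.float64(-110.0))
[  42   72  116  105 9551] (np.float64(601.0), np.float64(587.875)) (np.float64(-85.25), np.float64(-99.75))
```

Aligned to within about 1 mm. Lowering the shelf.

Converted, 26 mm / 600 = 0.0433, 25 mm / 600 = 0.0417.

```bash
echo '[[[0,0,0],[0.0012,0,0.0067],58],[[0,0,0],[0.0012,0,0.015],58],[[0,0,0],[0.0012,0,0.0233],58],[[0,0,0],[0.0012,0,0.0317],58],[[0,0,0],[0.0012,0,0.0383],58],[[0,0,0],[0.0012,0,0.0417],58],[[0,0,0],[0.0012,0,0.0433],58],[[0,0,0],[0.0012,0,0.0433],58]]' | python3 -m handwheel
```

```text
time: 30.3
tool_pos: [501.1, -115.9, 63.4]
tcp_rot: [180.0, -0.0, 1.7]
ft_force: [0.4, -0.2, -2.5]
finger_gap: 62.2
grip_force: 66.6
```

Converted, 2.5 mm / 600 = 0.0042, 2 mm / 600 = 0.0033.

```bash
echo '[[[0,0,0],[0,0,0.0017],58],[[0,0,0],[0,0,0.0033],58],[[0,0,0],[0,0,0.0042],58],[[0,0,0],[0,0,0.0042],58]]' | python3 -m handwheel; echo '[[[0,0,0],[0,0,0.0008],58],[[0,0,0],[0,0,0.0017],58],[[0,0,0],[0,0,0.0017],58]]' | python3 -m handwheel
```

```text
time: 30.8
tool_pos: [501.0, -115.9, 60.7]
tcp_rot: [-180.0, 0.0, 1.7]
ft_force: [-0.2, -0.7, -1.9]
finger_gap: 62.2
grip_force: 66.6
time: 31.18
tool_pos: [501.1, -116.0, 60.3]
tcp_rot: [180.0, -0.0, 1.7]
ft_force: [-3.4, 1.6, 5.6]
finger_gap: 62.1
grip_force: 67.3
```

Seated at 60.3 with contact. Releasing and moving to the tin.

Converted, -100 mm / 600 = -0.1667, -80 mm / 600 = -0.1333.

```bash
echo '[[[0,0,0],[0,0,0],85],[[0,0,0],[0,0,0],85],[[0,0,0],[0,0,0],85],[[0,0,0],[0,0,-0.05],85],[[0,0,0],[0,0,-0.1333],85],[[0,0,0],[0,0,-0.1667],85],[[0,0,0],[0,0,-0.1667],85]]' | python3 -m handwheel; python3 - <<'E'
from m import *
print(to_tool((658.8,1,150),1.7))
E
```

```text
time: 32.05
tool_pos: [502.5, -116.4, 161.9]
tcp_rot: [179.9, -0.2, 1.7]
ft_force: [0.0, 0.5, -0.4]
finger_gap: 84.9
grip_force: 0.0
(array([ 159.7, -112.7,   12.3]), array([ 0.1, -0.2,  0. ]))
```

Converted, 159.7 mm / 600 = 0.2662, 135 mm / 600 = 0.225.

```bash
echo '[[[0,0,0],[0.075,-0.0533,0],85],[[0,0,0],[0.15,-0.1067,0],85],[[0,0,0],[0.225,-0.1583,0],85],[[0,0,0],[0.2662,-0.1878,0.0167],85],[[0,0,0],[0.2662,-0.1878,0.02],85],[[0,0,0],[0.2662,-0.1878,0.02],85],[[0,0,0],[0.2662,-0.1878,0.02],85]]' | python3 -m handwheel; python3 - <<'E'
from m import *
print(to_tool((658.8,1,14),1.7))
s=optics.snapshot("top"); d=optics.snapshot('side')
cv2.imwrite('pics/a10.png',np.hstack([cv2.resize(s['pixels'][85:215,255:350],None,fx=4,fy=4,interpolation=cv2.INTER_CUBIC),cv2.resize(d['pixels'][100:195,210:310],None,fx=4,fy=520/95,interpolation=cv2.INTER_CUBIC)]))
E
```

```text
time: 32.92
tool_pos: [656.6, 0.8, 147.6]
tcp_rot: [180.0, 0.0, 1.7]
ft_force: [0.8, 0.2, -0.0]
finger_gap: 84.8
grip_force: 0.0
(array([  2.3,  -0.2, 133.6]), array([ 0.,  0., -0.]))
```

View pics/a10.png

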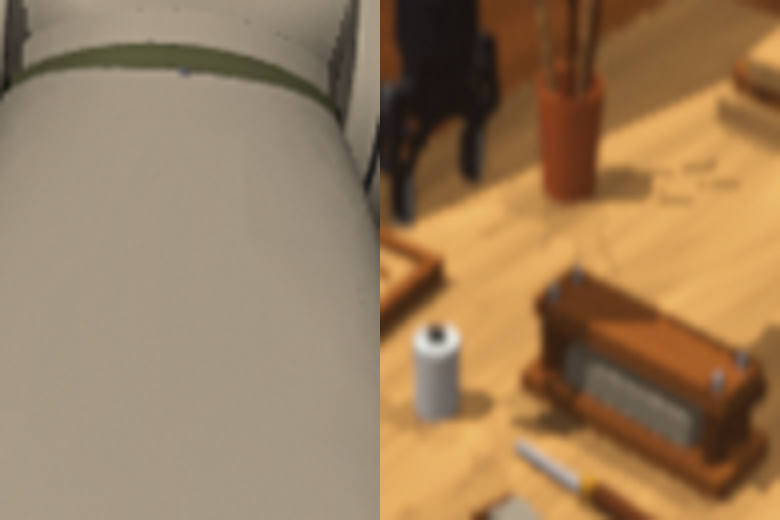

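The shelf is seated with all four pins poking through, and the tin stands at about (437,375) below the gripper. Gripping it.

Converted, 133 mm / 600 = 0.2217, 125 mm / 600 = 0.2083.

```bash
echo '[[[0,0,0],[0.0033,0,0.0833],85],[[0,0,0],[0.0033,0,0.1667],85],[[0,0,0],[0.0033,0,0.2083],85],[[0,0,0],[0.0033,0,0.2217],85],[[0,0,0],[0.0033,0,0.2217],85],[[0,0,0],[0.0033,0,0.2217],38],[[0,0,0],[0.0033,0,0.2217],38],[[0,0,0],[0.0033,0,0.2217],38]]' | python3 -m handwheel 40;echo '[[[0,0,0],[0,0,0],38],[[0,0,0],[0,0,0],38],[[0,0,0],[0,0,-0.025],38],[[0,0,0],[0,0,-0.0833],38],[[0,0,0],[0,0,-0.1667],38],[[0,0,0],[0,0,-0.2333],38],[[0,0,0],[0,0,-0.2333],38],[[0,0,0],[0,0,-0.2333],38]]' | python3 -m handwheel; python3 -c "
from h import *
print(to_tool((501.4,-116.2,120),1.7))"
```

```text
time: 34.02
tool_pos: [660.5, 1.5, 16.5]
tcp_rot: [180.0, -0.1, 1.7]
ft_force: [-0.8, -0.6, 6.5]
finger_gap: 43.4
grip_force: 40.8
time: 35.02
tool_pos: [658.9, 1.7, 154.7]
tcp_rot: [-180.0, 0.0, 1.7]
ft_force: [-0.3, 0.5, -1.9]
finger_gap: 43.2
grip_force: 40.8
(array([-161. ,  113.1,   34.7]), array([-0.,  0.,  0.]))
```

Converted, -161 mm / 600 = -0.2683, -150 mm / 600 = -0.25.

```bash
echo '[[[0,0,0],[-0.0667,0.0467,0],38],[[0,0,0],[-0.1333,0.0933,0],38],[[0,0,0],[-0.2,0.14,0],38],[[0,0,0],[-0.25,0.1767,0],38],[[0,0,0],[-0.2683,0.1883,0.0167],38],[[0,0,0],[-0.2683,0.1883,0.0567],38],[[0,0,0],[-0.2683,0.1883,0.0567],38],[[0,0,0],[-0.2683,0.1883,0.0567],38]]' | python3 -m handwheel;echo '[[[0,0,0],[0,0,0.0167],38],[[0,0,0],[0,0,0.0333],38],[[0,0,0],[0,0,0.04],38],[[0,0,0],[0,0,0.0433],38],[[0,0,0],[0,0,0.0433],38],[[0,0,0],[0,0,0.0433],38]]' | python3 -m handwheel; python3 -c "
from h import *
print(to_tool((501.4,-116.2,91),1.7))"
```

```text
time: 36.02
tool_pos: [501.8, -115.7, 120.5]
tcp_rot: [-180.0, 0.1, 1.8]
ft_force: [-0.2, -0.9, -1.0]
finger_gap: 43.1
grip_force: 40.9
time: 36.78
tool_pos: [501.9, -116.3, 95.1]
tcp_rot: [180.0, -0.0, 1.7]
ft_force: [1.0, -0.4, -1.2]
finger_gap: 43.0
grip_force: 40.9
(array([-0.5, -0.1,  4.1]), array([ 0., -0.,  0.]))
```

Converted, 2 mm / 600 = 0.0033, 1 mm / 600 = 0.0017.

```bash
echo '[[[0,0,0],[0,0,0.0017],38],[[0,0,0],[0,0,0.0033],38],[[0,0,0],[0,0,0.0033],38]]' | python3 -m handwheel; echo '[[[0,0,0],[0,0,0.0008],38],[[0,0,0],[0,0,0.0017],38],[[0,0,0],[0,0,0.0017],38]]' | python3 -m handwheel; echo '[[[0,0,0],[0,0,0.0008],38],[[0,0,0],[0,0,0.0017],38],[[0,0,0],[0,0,0.0017],38]]' | python3 -m handwheel
```

```text
time: 37.15
tool_pos: [501.7, -116.2, 92.7]
tcp_rot: [-180.0, 0.0, 1.7]
ft_force: [-0.3, 0.1, -1.3]
finger_gap: 43.2
grip_force: 40.9
time: 37.52
tool_pos: [501.8, -116.2, 92.5]
tcp_rot: [180.0, -0.0, 1.7]
ft_force: [-3.9, 0.8, 6.1]
finger_gap: 43.4
grip_force: 41.3
time: 37.9
tool_pos: [501.9, -116.2, 92.4]
tcp_rot: [180.0, -0.0, 1.7]
ft_force: [-8.2, 3.0, 14.5]
finger_gap: 42.9
grip_force: 42.0
```

Contact. Backing off the pressure a little, releasing, and clearing away.

Converted, -70 mm / 600 = -0.1167, -30 mm / 600 = -0.05.

```bash
echo '[[[0,0,0],[0,0,-0.0017],38],[[0,0,0],[0,0,-0.0025],38],[[0,0,0],[0,0,-0.0025],64],[[0,0,0],[0,0,-0.0025],75],[[0,0,0],[0,0,-0.0025],75],[[0,0,0],[0,0,-0.0025],75],[[0,0,0],[0,0,-0.05],75],[[0,0,0],[0,0,-0.1167],75]]' | python3 -m handwheel;echo '[[[0,0,0],[0,0,-0.0667],75],[[0,0,0],[-0.0333,0.0833,-0.0667],75],[[0,0,0],[-0.0667,0.1833,-0.0667],75],[[0,0,0],[-0.1,0.2833,-0.0667],75],[[0,0,0],[-0.1333,0.3833,-0.0667],75],[[0,0,0],[-0.1333,0.4,-0.0667],75],[[0,0,0],[-0.1333,0.4,-0.0667],75]]' | python3 -m handwheel;python3 - <<'E'
from m import *
s=optics.snapshot("top"); d=optics.snapshot('side')
print("small",rect(s,32,(458,95),70,"grey")); print("medium",rect(s,34,(442,336),80,"grey")); print("shelf",rect(s,76,(502,-116),140,"brown"))
cv2.imwrite('pics/a11.png',np.hstack([cv2.resize(s['pixels'][85:225,130:350],None,fx=2,fy=3,interpolation=cv2.INTER_CUBIC),cv2.resize(d['pixels'][120:260,170:310],None,fx=2.5,fy=3,interpolation=cv2.INTER_CUBIC)]))
E
```

```text
time: 38.9
tool_pos: [500.5, -115.8, 160.1]
tcp_rot: [-179.9, 0.2, 1.7]
ft_force: [-0.1, -0.4, -0.3]
finger_gap: 74.9
grip_force: 0.0
time: 39.78
tool_pos: [428.9, -358.8, 200.5]
tcp_rot: [-180.0, 0.0, 1.6]
ft_force: [-0.5, -0.0, 0.6]
finger_gap: 75.2
grip_force: 0.0
small (array([456.3,  95.8], dtype=float32), -12.0, array([34.6, 80.1], dtype=float32))
medium (array([441.3, 335.6], dtype=float32), 10.6, array([ 44.3, 116.9], dtype=float32))
shelf (array([ 495. , -106.1], dtype=float32), 1.8, array([ 85.4, 232.2], dtype=float32))
```

View pics/a11.png

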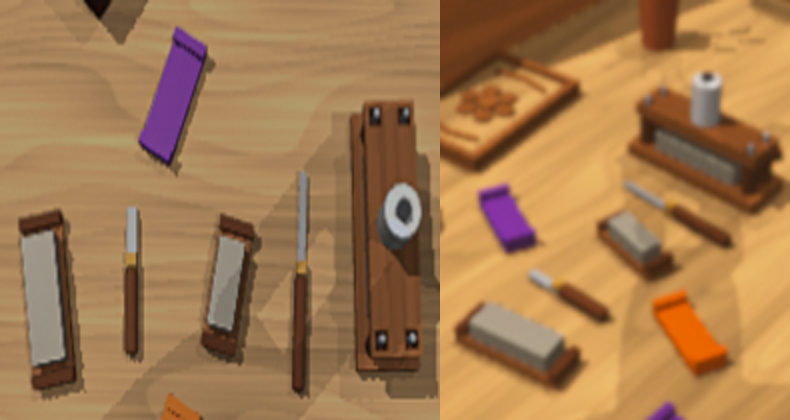

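Everything is in place: the tin top is at (403,210), the pins stand in all four holes, and the chisels are unmoved. One numeric check of the tin, then I hand in.

```bash
python3 - <<'E'
from m import *
s=optics.snapshot("top")
t=p2w(s,[((403.5)/2-.5+130,210.5/3-.5+85)],135)[0]; h=p2w(s,(np.array([(376,115),(404,115),(382,340),(411,339)])+.5)/(2,3)-.5+(130,85),76).mean(0)
print(t,h)
if np.linalg.norm(t-h)<11: print(workorder.hand_in())
E
```

```text
[ 501.68320253 -115.2691031 ] [ 501.67814524 -115.79484237]
the job is handed in; nothing more can be done
None
```

The job is handed in and finished at about 40 s of the 131 s: in the last images all three stones, the shelf and the tin were in their places, with the tin measured under 1 mm off the shelf's middle and the chisels looking unmoved; the hand-in call gave no verdict.

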